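Click the card-holder sleeve onto its sign stand

ROBOT

A 6-joint arm with a two-finger parallel gripper is mounted at the origin on the work surface. World frame = base frame: x ahead of the robot, y to its left, z up, the work surface at z = 0. Lengths are in m, angles in degrees, forces in N, time in s.
With the tool pointing down it reaches from about 0.35 to 0.775 m from the base axis. Payload 7.3 kg.
Tool frame: the origin (TCP) lies between the finger pads; the fingertips stand 14 mm ahead of it and the grasp point (between the pads) lies 5 mm behind it; z points along the fingers, y is the line along which they close (so a half turn about z gives the same grasp; the last joint's range is limited). The gripper opens to 92 mm and grips with 3 to 60 N. Pads are 19 mm wide; open, the fingers measure 130 mm over their backs; the gripper's body (75 mm by 190 mm) begins 47 mm behind the grasp point.
Start: joints at [-71.734, 19.595, 87.324, -0, 73.075, -8.365], TCP at [0.235, -0.469, 0.241] pointing down, gripper open.
Joint ranges: [-145.02, 145.02], [-44.19, 115.74], [2.07, 154.8], [-57.11, 237.11], [16.16, 152.29], [-177.93, 177.93]. Speed limits (degrees/s): [147.25, 147.25, 180, 180, 180, 180].

INTERFACE

Orientations are given as a 3x3 rotation matrix whose columns are the frame's x, y, z axes.
In Python, from bench import robot, camera, camera_info gives the robot as it stands. Calls block until the motion is done:
- robot.movep(position, orientation): joint-space move of the TCP to a pose.
- robot.servo_line(position, rotation=None, rate=0.15, force_limit=None): straight line of the TCP; rotation=None keeps the orientation; rate is the mean speed in m/s. With force_limit (N) it stops when the force on the tool has changed by that much, and returns True; else False.
- robot.set_joints(angles): joint-space move.
- robot.set_gripper(opening): finger opening in m; the grip force is fixed at half the most; returns when the fingers have stopped.
- robot.hold(seconds).
- robot.inverse_kinematics(position, orientation): joint angles nearest the present ones, or None.
- camera(name): name is "scene" or "top" or "wrist"; returns (picture, depth): 384x512x3 uint8, red, green, blue; 384x512 float32, m along the optical axis (not along the pixel's ray), 0 where there is no reading.
- camera_info(name): a dict with "vfov" (degrees; the focal length in pixels is half the picture's height over the tangent of half this angle, whatever the lens; pixels are square), "cx", "cy" (the principal point, pixels), "origin" and "rotation" of the camera in the world; the wrist camera has in their place "T_tool_cam" (4x4, takes a point from camera to tool coordinates, whose origin is the TCP and whose axes are the flange's). Camera axes: x right, y down, z forward; pixel columns grow to the right and rows downward; lengths in m; the calibration is good to about 2 mm. The wrist camera is an equidistant fisheye: a pixel r from the principal point sees the ray r / f radians off the axis. A picture is of the moment at which its call begins: read the wrist's pose just before it. camera_info takes no time and is no camera call.
A pose or a line that the arm cannot do raises robot.MotionError and nothing moves.
- robot.hand_in(): hands the job in; it is judged then, once.
Readings, each from a call of its own:
- robot.get_t(): time.
- robot.get_qpos(): joint angles.
- robot.get_joint_velocities(): joint speeds.
- robot.get_effort(): joint torques, N m.
- robot.get_tcp_pos(): TCP position.
- robot.get_tcp_rot(): TCP orientation.
- robot.get_wrist_force(): force on the tool from outside, world axes, zero at the start.
- robot.get_moment(): the same for the moment, N m.
- robot.get_finger_gap(): finger opening in m.
- robot.get_grasp_force(): force on a finger pad.
Only numpy, scipy, OpenCV 4.12 (cv2) and the standard library are available. Lean on these libraries where they do the work, as an engineer would, in place of code of your own. Each camera call takes 0.05 s, during which the arm holds its last target. There are 200 camera calls.

TASK

On this serving counter, a menu-card stand is in two pieces. Pick up the square metal sleeve with the window in its side, set it mouth down over the post of the heavy foot with the window on the same side as the post's spring button, and push it down so that it presses the button in, until it sits fully home on the foot plate with the button popped out through the window. Then let go.

Things in the scene. Friction and masses are not known exactly. Their poses are not given: they have to be found in the camera images.
- sleeve_centre (a point): Aluminium square sleeve 38 x 38 mm, 80 tall, upright, open mouth down; 4 mm walls, 30 x 30 inside, 6 mm top cap with two 4 mm ridges. Window 20 mm wide, 17 to 45 mm above its foot, in one wall only. Point: on its axis, 40 mm above its foot. z up; x out through the window; +-y walls are plain, to grasp. Tubes that do not fit: a square one 60 tall without window, a round one.
- post_base (a point): Foot of the stand: fixed dark steel plate 120 x 120 x 12 mm with a round upright steel post, 24 mm diameter, 66 tall above the plate, tapering to 8 over its top 18. Point: on the post's axis at the plate's top, where the sleeve's foot rests at last (sleeve_centre 40 mm above, its x along this x within 15 degrees). z up; x from the axis to the button's side.
- button (a joint): Brass spring wedge in the post's side, 8 mm wide, sticking out 10 mm (tip 22 from the axis, 26 above the plate), sloping back to the post at 42 above the plate, so a sleeve pushed down (10 N is ample) presses it in by itself; its spring returns it. Metres: 0 fully out, grows when pressed, 0.010 flush with the post, stop 0.011.
Mind the look-alikes: they are no part of the job. What is shaped like the part that bears sleeve_centre but blue is not meant. What is shaped like the part that bears post_base but green is not meant.

How it is judged (in metres and radians):
On the way:
1. the sleeve, slid over the post, presses the spring button in (value of joint button above 0.003 m and horizontal distance between sleeve_centre and post_base below 0.015 m and z of sleeve_centre in the frame of post_base between 0.044 and 0.095 m), for 0.04 s.
At the end, for the whole second after the job is handed in: The sleeve stands upright (within 7 degrees) over the post, its centre within 10 mm of the post's axis and no more than 44 mm above the plate (foot within 4 mm of the plate), and the button is out through the window (pressed in less than 2 mm) (horizontal distance between sleeve_centre and post_base below 0.01 m and z of sleeve_centre in the frame of post_base below 0.044 m and angle between sleeve_centre's own z axis and vertical below 0.12 rad and value of joint button below 0.002 m); the robot touches nothing.
It also fails if it takes over 38 s, if anything falls off the work surface, if the arm or the gripper's body presses on something with over 40 N, if the wrist force passes 120 N, or if a joint passes its speed limit or range.

## Working session

There is one attempt and no reset: what is moved stays moved. The work goes in short steps, each a Python script; the robot and the scene stay as the last script left them, time stands still between calls to the robot, and variables do not carry over. Pictures are saved under pics/ and viewed, at most 10 in all, crops included, and the job is handed in when it is done.

```bash
mkdir -p pics
cat > h.py <<'E'
import numpy as np, cv2
from bench import robot, camera, camera_info
def pts(name, d, info=None):
    i=info or camera_info(name); h,w=d.shape
    f=h/2/np.tan(np.radians(i["vfov"]/2))
    v,u=np.mgrid[:h,:w]; 
    P=np.stack([(u-i["cx"])/f*d,(v-i["cy"])/f*d,d],-1)
    return P@np.array(i["rotation"]).T+np.array(i["origin"])
E
python3 - <<'E'
from h import *
for n in("scene","top"):
    im,d=camera(n); np.savez(f"pics/{n}.npz",im=im,d=d)
    cv2.imwrite(f"pics/{n}.png",im[:,:,::-1]); i=camera_info(n); print(n,i)
E
```

```text
scene {'vfov': 45.18340107340383, 'cx': 255.41018354177152, 'cy': 195.82216547290852, 'origin': array([1.02895502, 0.48162324, 1.24615155]), 'rotation': array([[-0.80678971,  0.47842472, -0.34669893],
       [ 0.59071872,  0.66498039, -0.4570038 ],
       [ 0.01190607, -0.57350751, -0.81911378]])}
top {'vfov': 48.89362888993203, 'cx': 257.7119033580563, 'cy': 196.72220921568294, 'origin': array([ 0.20872105, -0.17810581,  1.53060098]), 'rotation': array([[-6.41802244e-02, -9.73060786e-01,  2.21435329e-01],
       [-9.97937887e-01,  6.23724522e-02, -1.51542668e-02],
       [ 9.34558304e-04, -2.21951308e-01, -9.75057303e-01]])}
```

View pics/scene.png

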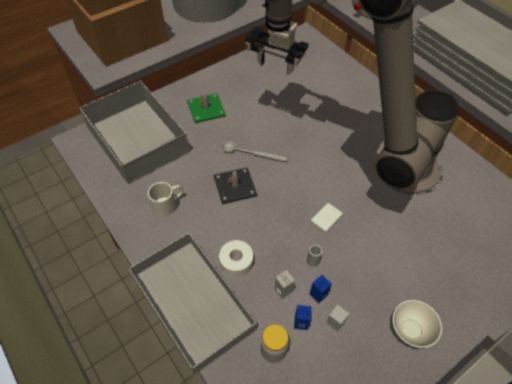

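View pics/top.png

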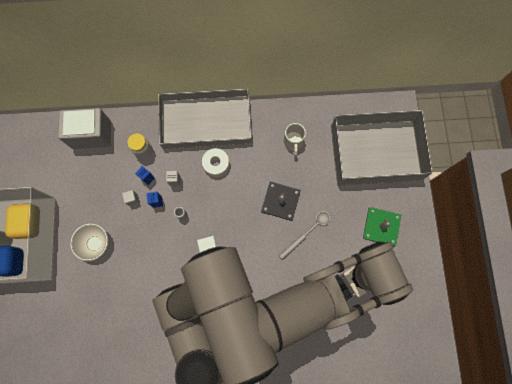

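Sleeve candidates in the scene view are silver with ridges at (285,283), a silver short square at (339,317), a round one at (315,255), and blue ones at (320,289) and (303,317). In the top view the ridged one is at (172,177), and I choose that one. The foot is the dark one at scene (235,185), top (281,201), not the green one at (207,107). Next I check the choice in a close crop.

Run:
```python
from h import *
S=np.load("pics/scene.npz");T=np.load("pics/top.npz")
a=cv2.resize(S["im"][255:335,265:355],None,fx=5,fy=5,interpolation=2)
b=cv2.resize(S["im"][155:215,200:270],None,fx=5,fy=5,interpolation=2)
c=np.zeros((600,800,3),np.uint8); c[:400,:450]=a; c[:300,450:]=b
t=cv2.resize(T["im"][160:210,120:190],None,fx=4,fy=4,interpolation=2); c[400:600,:280]=t
t=cv2.resize(T["im"][175:225,255:310],None,fx=4,fy=4,interpolation=2); c[400:600,300:520]=t
cv2.imwrite("pics/crop.png",c[:,:,::-1])
P=pts("scene",S["d"]);Q=pts("top",T["d"])
for (n,M,u,v,r) in [("sl",P,285,280,14),("sh",P,339,317,12),("sl",Q,172,177,9),("sh",Q,129,198,8),("base",Q,281,201,12),("base",P,235,183,14)]:
    W=M[v-r:v+r,u-r:u+r].reshape(-1,3); W=W[np.isfinite(W).all(1)]
    z=np.percentile(W[:,2],99); s=W[W[:,2]>z-.01]; print(n,z.round(4),s.mean(0).round(4),np.ptp(s,0).round(3),len(s))
print(camera_info("wrist"))
```

```text
sl 0.0887 [0.6487 0.1161 0.1273] [0.415 0.401 1.167] 154
sh 0.065 [0.576  0.2613 0.0664] [0.477 0.243 1.191] 206
sl 0.0874 [0.6207 0.0927 0.132 ] [0.444 0.299 1.453] 86
sh 0.0655 [0.5749 0.2618 0.06  ] [0.041 0.044 0.014] 103
base 0.0765 [ 0.5029 -0.2742  0.212 ] [0.333 0.113 1.464] 21
base 0.0762 [ 0.572  -0.2278  0.1568] [0.502 0.773 1.18 ] 28
{'vfov': 65.70646984690485, 'cx': 257.64265543961346, 'cy': 193.12604894885985, 'T_tool_cam': array([[ 0.00135429, -0.96339804, -0.2680716 ,  0.07016863],
       [ 0.99999849,  0.00101164,  0.00141631,  0.0014674 ],
       [-0.00109328, -0.26807311,  0.96339795, -0.14368829],
       [ 0.        ,  0.        ,  0.        ,  1.        ]])}
```

View pics/crop.png

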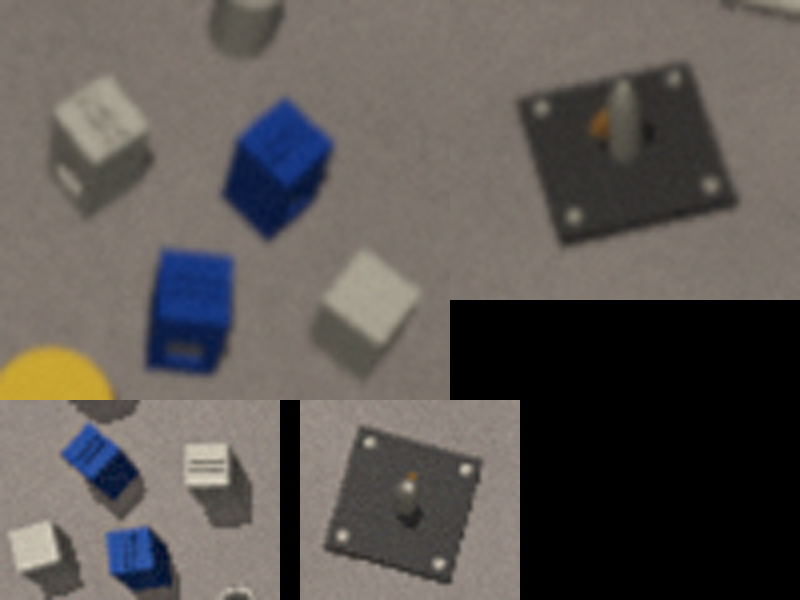

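The crop shows a ridged silver sleeve whose window is in its left-lower face at scene (279,291), so it faces roughly world +x. The short square tube has no ridges and no window. The dark foot's brass button is left of the post at scene (230,180), so it points roughly +x and slightly −y. Next I take closer wrist views of both.

```bash
cat >> h.py <<'E'
def R(yaw):
    c,s=np.cos(yaw),np.sin(yaw); return np.array([[c,s,0],[s,-c,0],[0,0,-1.]])
def wrist(name):
    p=np.array(robot.get_tcp_pos()); r=np.array(robot.get_tcp_rot()); im,d=camera("wrist")
    i=camera_info("wrist"); f=192/np.tan(np.radians(i["vfov"]/2)); T=i["T_tool_cam"]
    v,u=np.mgrid[:384,:512]; x=u-i["cx"]; y=v-i["cy"]; q=np.hypot(x,y)+1e-9; th=q/f
    ray=np.stack([x/q*np.tan(th),y/q*np.tan(th),np.ones_like(x)],-1)@T[:3,:3].T@r.T
    o=p+r@T[:3,3]; W=o+ray*d[...,None]; W[d==0]=np.nan
    np.savez(f"pics/{name}.npz",im=im,W=W,o=o,ray=ray); cv2.imwrite(f"pics/{name}.png",im[:,:,::-1])
    return im,W,o,ray
E
python3 - <<'E'
from h import *
T=np.load("pics/top.npz");Q=pts("top",T["d"])
def mid(u,v,r,lo,hi):
    W=Q[v-r:v+r,u-r:u+r].reshape(-1,3); s=W[(W[:,2]>lo)&(W[:,2]<hi)]; return np.median(s,0),len(s)
s,n=mid(172,177,8,.075,.095); b,m=mid(281,201,20,.005,.02); k,m2=mid(281,201,14,.06,.09)
print(s,n,b,m,k,m2, robot.get_tcp_rot())
np.set_printoptions(precision=4,suppress=True)
for n,c,yaw in(("base",b,-.3),("sleeve",s,0.)):
    q=None
    for y in (yaw,yaw+np.pi):
        p=np.array([c[0],c[1],.27])-.03*R(y)[:,0]
        q=robot.inverse_kinematics(p,R(y)); print(n,y,q)
        if q is not None: break
    robot.movep(p,R(y)); robot.hold(.2); wrist("w_"+n)
    if n=="base": robot.set_gripper(.066)
print(robot.get_t())
a=np.hstack([cv2.resize(cv2.imread(f"pics/w_{n}.png"),(400,300)) for n in("base","sleeve")])
cv2.imwrite("pics/both.png",a)
E
```

```text
[0.63446815 0.10276198 0.08129823] 98 [ 0.53228119 -0.28395182  0.01141147] 968 [ 0.53307823 -0.282864    0.06987821] 31 [[ 8.93883010e-01  4.48300121e-01 -4.07516556e-04]
 [ 4.48300261e-01 -8.93882138e-01  1.26485425e-03]
 [ 2.02762543e-04 -1.31332150e-03 -9.99999117e-01]]
base -0.3 [-36.2949  23.6683  76.4461  -0.      79.8857  70.8938]
sleeve 0.0 [ 2.4904 28.0522 69.4324 -0.     82.5154 92.4904]
3.95
```

View pics/both.png

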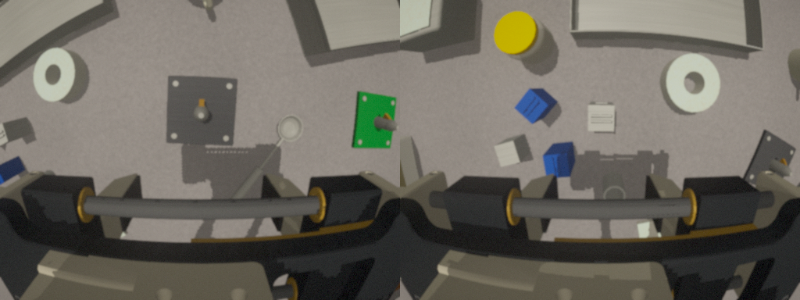

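The left half shows the dark foot at (202,110) with its brass button pointing straight up, which is tool +x. The right half shows the sleeve at (601,118), with its ridges parallel to tool y. Now I measure both.

Run:
```python
from h import *
np.set_printoptions(precision=4,suppress=True)
def rect(D,mask,z):
    mask=cv2.morphologyEx(mask.astype(np.uint8),cv2.MORPH_CLOSE,np.ones((3,3)))
    cs,_=cv2.findContours(mask,0,1); c=max(cs,key=cv2.contourArea)[:,0]
    ray=D["ray"][c[:,1],c[:,0]]; P=D["o"]+ray*((z-D["o"][2])/ray[:,2])[:,None]
    return cv2.minAreaRect((P[:,:2]*1000).astype(np.float32)), c.mean(0)
S=np.load("pics/w_sleeve.npz");W=S["W"];z=W[...,2]
win=np.zeros(z.shape,bool);win[115:190,225:290]=1
g=win&(z>.07)&(z<.1); print("ztop",np.nanmedian(z[g]),np.nanmedian(W[g],0)); print(rect(S,g,.08))
br=S["im"].min(2); g2=win&(br>165); print("bright",g2.sum(),br[148:156,245:270].mean()); 
print(rect(S,g2,.08))
B=np.load("pics/w_base.npz");W=B["W"];z=W[...,2];im=B["im"].astype(int)
win[:]=0;win[85:195,200:315]=1
g=win&(z>.006)&(z<.03); print("plate",np.nanmedian(z[g]),rect(B,g,.012))
g=win&(im.max(2)<95); print(rect(B,g,.012))
g=win&(z>.045)&(z<.09); print("post",g.sum(),np.nanmedian(W[g],0),np.nanmax(z[g]))
t=win&(z>np.nanmax(z[g])-.006);print("tip",t.sum(),np.nanmean(W[t],0))
br=win&(im[...,0]-im[...,2]>60);print("brass",br.sum(),np.argwhere(br).mean(0),np.nanmedian(W[br],0))
# bolts
bo=(win&(im.min(2)>110)).astype(np.uint8);n,_,st,ce=cv2.connectedComponentsWithStats(bo)
for s,c in zip(st[1:],ce[1:]):
    if 8<s[4]<300:
        u,v=c.round().astype(int);r=B["ray"][v,u];print(s[4],c,(B["o"]+r*(.014-B["o"][2])/r[2])[:2])
```

```text
ztop 0.07978620880881415 [0.6333 0.0997 0.0798]
(((633.1856689453125, 99.71212005615234), (38.288455963134766, 38.95399856567383), 89.35176849365234), array([256.9015, 150.4242]))
bright 520 155.685
(((632.66943359375, 99.22584533691406), (34.755210876464844, 35.47593307495117), 89.44918060302734), array([254.9713, 150.8333]))
plate 0.011718874105287075 (((533.175537109375, -287.7364196777344), (119.54340362548828, 120.03810119628906), 70.21359252929688), array([257.3021, 140.7449]))
(((525.690185546875, -285.0522155761719), (116.62979125976562, 133.13836669921875), 70.0514144897461), array([256.8414, 144.7167]))
post 352 [ 0.536  -0.2886  0.0666] 0.0792550951295306
tip 85 [ 0.5336 -0.2873  0.0763]
brass 59 [131.1186 257.8983] [ 0.5485 -0.2934  0.0451]
52 [224.5 106.5] [ 0.5929 -0.2599]
53 [293.2075 109.717 ] [ 0.5607 -0.3461]
61 [256.4918 146.6721] [ 0.527 -0.284]
49 [222.4286 173.6122] [ 0.5054 -0.2282]
43 [288.9302 176.7209] [ 0.474  -0.3153]
```

Run:
```python
from h import *
np.set_printoptions(precision=4,suppress=True)
s=np.array([.6332,.0997]);ys=np.radians(-.6);b=np.array([.5333,-.2876]);yb=np.radians(-19.8)
robot.movep([*s,.14],R(ys)); robot.servo_line([*s,.05],rate=.12)
print(robot.get_tcp_pos()); robot.set_gripper(0.0); print(robot.get_finger_gap(),robot.get_grasp_force())
robot.servo_line([*s,.22],rate=.2); robot.movep([*b,.22],R(yb)); 
robot.servo_line([*b,.15],rate=.1); robot.hold(.2)
print(robot.get_tcp_pos(),robot.get_finger_gap(),robot.get_wrist_force(),robot.get_moment(),robot.get_t())
wrist("over"); im,d=camera("scene"); a=np.zeros((384,800,3),np.uint8)
a[:,:400]=cv2.resize(im[120:216,180:280],(400,384)); a[:300,400:]=cv2.resize(cv2.imread("pics/over.png")[:,:,::-1],(400,300))
cv2.imwrite("pics/over2.png",a[:,:,::-1])
```

```text
[0.634  0.0998 0.0512]
0.03773906927825292 29.991658329963684
[ 0.5336 -0.2878  0.1508] 0.03767869864851512 [-0.3082 -0.4521 -0.646 ] [0.0983 0.0252 0.0122] 9.5417
```

View pics/over2.png

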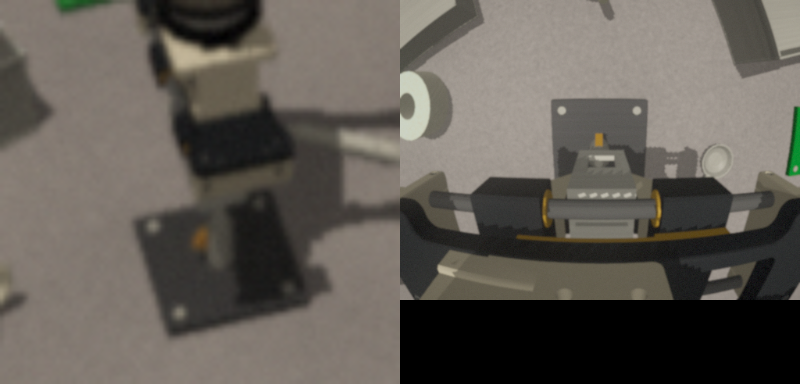

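The sleeve is held upright over the dark foot. The button at wrist (599,139) lines up with the window face at (603,157), which is visible on the button's side. Next I descend under force limits.

Run:
```python
from h import *
np.set_printoptions(precision=4,suppress=True)
b=[.5333,-.2876]
r=robot.servo_line([*b,.106],rate=.04,force_limit=12); print(r,robot.get_tcp_pos(),robot.get_wrist_force(),robot.get_moment())
if not r:
    r=robot.servo_line([*b,.0625],rate=.03,force_limit=45); robot.hold(.1); print(r,robot.get_tcp_pos(),robot.get_wrist_force(),robot.get_moment(),robot.get_finger_gap())
print(robot.get_t())
```

```text
False [ 0.5335 -0.2877  0.1063] [ 0.2715  0.3464 -1.4705] [0.0852 0.0297 0.0317]
False [ 0.5333 -0.2876  0.0626] [-0.0002  0.3637 -0.8287] [0.0333 0.0035 0.0528] 0.037788618142801045
12.5917
```

Run:
```python
from h import *
np.set_printoptions(precision=4,suppress=True)
b=[.5333,-.2876]
r=robot.servo_line([*b,.056],rate=.02,force_limit=15); print(r,robot.get_tcp_pos(),robot.get_wrist_force())
robot.set_gripper(.066); p=robot.get_tcp_pos(); robot.servo_line([p[0],p[1],.2],rate=.12)
q=np.array([*b,.2])-.08*R(np.radians(-19.8))[:,0]
robot.movep(q,R(np.radians(-19.8))); robot.hold(.2); im,W,o,ray=wrist("end"); z=W[...,2]
win=(np.hypot(W[...,0]-b[0],W[...,1]-b[1])<.03)&(z>.07)
zt=np.nanmedian(z[win]); g=win&(abs(z-zt)<.006)
c=max(cv2.findContours(g.astype(np.uint8),0,1)[0],key=cv2.contourArea)[:,0]
y=ray[c[:,1],c[:,0]];P=o+y*((.092-o[2])/y[:,2])[:,None]
print(zt,cv2.minAreaRect((P[:,:2]*1000).astype(np.float32)),robot.get_t())
im,d=camera("scene");s=pts("scene",d)[150:200,210:260]; print(np.sort(s[(s[...,2]<.12)][:,2])[-20:].mean())
a=np.zeros((384,800,3),np.uint8);a[:,:400]=cv2.resize(im[130:202,197:272],(400,384));a[:300,400:]=cv2.resize(cv2.imread("pics/end.png")[:,:,::-1],(400,300))
cv2.imwrite("pics/end2.png",a[:,:,::-1])
```

```text
True [ 0.5335 -0.2877  0.0623] [-0.39   -0.3892  4.9346]
0.0918738297643909 ((532.5668334960938, -290.1468811035156), (37.73183822631836, 37.48762512207031), 70.28392028808594) 15.4417
0.09812699327002919
```

View pics/end2.png

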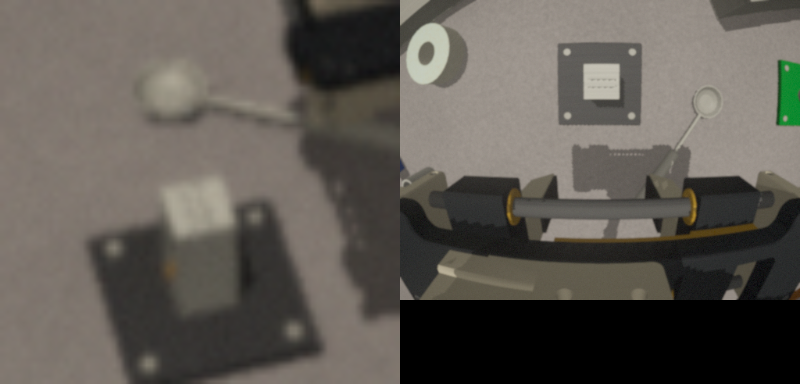

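The sleeve stands on the foot with its top at 0.092 m, which is 80 mm above the plate. The brass button shows out through the window at left-half (168,268), so the sleeve is fully home and the gripper is clear.

```bash
python3 -c "
from bench import robot; print(robot.hand_in())"
```

```text
the job is handed in; nothing more can be done
None
```

The sleeve is seated fully home on the dark foot with the button showing out through the window, the gripper is clear, and I handed the job in at about 15.5 s; the interface returned no verdict.

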